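# Index the banding wheel by four clicks

### The arm

A 6-joint arm with a two-finger parallel gripper is mounted at the origin on the work surface; the furniture and walls round the work are solid. World frame = base frame: x ahead of the robot, y to its left, z up, the work surface at z = 0. Lengths are in mm, angles in rad, forces in N, time in s.
With the tool pointing down it reaches from about 250 to 775 mm from the base axis. Payload 4 kg.
Tool frame: the origin (TCP) lies at the centre of the arm's flange, where the gripper is bolted on; the fingertips stand 199 mm ahead of it and the grasp point (between the pads) lies 180 mm ahead of it; z points along the fingers, y is the line along which they close (so a half turn about z gives the same grasp; the last joint's range is limited). The gripper opens to 94 mm and grips with 3 to 60 N. Pads are 16 mm wide; open, the fingers measure 119 mm over their backs; the gripper's body (75 mm by 177 mm) begins 78 mm behind the grasp point.
Start: joints at [1.167, 0.087, 1.371, -0, 1.684, -0.103], TCP at [162.959, 525.304, 404.706] pointing down, gripper open.
Joint ranges: [-3.1, 3.1], [-0.76, 2.03], [0.27, 2.55], [-1.08, 4.22], [0.17, 2.65], [-2.57, 2.57]. Speed limits (rad/s): [2.79, 2.79, 3.14, 3.14, 3.14, 3.14].

### API

Orientations are given as [roll, pitch, yaw] about the fixed x, y, z axes, in that order (R = Rz(yaw) Ry(pitch) Rx(roll)).
In Python, from workcell import bot, fingers, viewer, hand_in, spotter gives the robot as it stands. Calls block until the motion is done:
- bot.goto(position, orientation): joint-space move of the TCP to a pose.
- bot.move_linear(position, rate=150, orientation=None): straight line of the TCP; orientation=None keeps the orientation; rate is the mean speed in mm/s.
- bot.move_j(angles): joint-space move.
- fingers.set_gripper(opening, effort=None): opening from 0.0 (shut) to 1.0 (fully open); effort is the grip in N (None keeps the last); returns when the fingers have stopped.
- bot.wait(seconds).
- bot.inverse_kinematics(position, orientation): joint angles nearest the present ones, or None.
- bot.observe(): the state.
- viewer.capture(name): name is "scene" or "top"; returns a dict with "img" (420x560x3 uint8, blue, green, red), "z_map" (420x560 float32, mm along the optical axis (not along the pixel's ray), 0 where there is no reading), "camera_matrix" (3x3 intrinsics, pixels), "rvec" (rotation vector, rad) and "tvec" (3), from world to camera coordinates, as OpenCV has them. Camera axes: x right, y down, z forward; pixel columns grow to the right and rows downward; lengths in mm; the calibration is good to about 2 mm. A picture is of the moment at which its call begins.
A pose or a line that the arm cannot do raises bot.Unreachable and nothing moves.
- hand_in(): hands the job in; it is judged then, once.
Trained networks look in the newest picture that a camera, given by its name, has taken for a name from the list of things; names that differ only in an ending like _2 or _b are one class to them, and where a whole thing is asked for, a point or a joint stands for the part that bears it (a point fixed in the world has none). Each returns a list of dicts, best first, with "confidence" (0 to 1); they miss things now and then, are a little off and sometimes report something else, mostly with a low value. They report only what shows in the picture. A call takes as long as a camera call. They do not tell look-alikes from the thing itself.
- spotter.outline_of(camera, target): "mask" (420x560 bool, what is visible of it).
- spotter.mark_of(camera, target): "point" ([x, y, z] in mm, in the coordinates of the camera as it stood for that picture, good to about 4 mm: a listed point, or the origin of a listed thing).
The state is a dict: "time": time; "joints": joint angles; "dq": joint speeds; "joint_torque": joint torques, N m; "position": TCP position; "orientation": TCP orientation; "ft_force": force on the tool from outside, world axes, zero at the start; "wrist_torque": the same for the moment, N m; "grip_width": opening from 0.0 (shut) to 1.0 (fully open); "gripper_force": force on a finger pad.
Only numpy, scipy, OpenCV 4.12 (cv2) and the standard library are available. Lean on these libraries where they do the work, as an engineer would, in place of code of your own. Each camera call takes 0.05 s, during which the arm holds its last target. There are 200 camera calls.

### The job

The clay slab on the small click-stop banding wheel has to come round by a third of a turn for its next mark. With a fingertip, gently push the wheel's lever anticlockwise (seen from above) by exactly four clicks, never past the fourth, and leave the wheel resting in that click stop. Push only: do not pinch the lever between the fingers, do not touch the clay slab, and leave it lying on the wheel and everything else where it is.

Things in the scene. Friction and masses are not known exactly. Their poses are not given: they have to be found in the camera images.
- index_board: Round plywood board, 170 mm across, 8 mm thick, fixed on the table, twelve dark marks round it. Origin: underside centre, on the wheel's upright axis. Yaw within 1.5 rad. The black wheel on it is 112 mm across, top face 48 mm above the table; its upper half (28 to 48 mm up) turns. A 14 mm steel block on the board at the origin's +x, 50 to 64 mm from the axis, is 17 mm above the table.
- lever: The wheel's push lever: level steel rod 8 mm thick, from the rim (56 mm from the axis; 14 mm collar to 59 mm) out to 105 mm, with a 14 mm black ball on its end; turns with the wheel. Origin: on the wheel's axis, 38 mm above the table, at mid-rod height; x outwards along the rod, z up. Below it is free space to the board, or to the table beyond 85 mm. Push its side about 80 mm from the axis.
- lever_end (a point): Centre of the ball on the lever's end, 105 mm from the wheel's axis, 38 mm above the table.
- wheel_head (a joint): Wheel angle, rad, growing anticlockwise from above. Click stops at multiples of 0.5236 (30 degrees); always starts resting in the stop at -2.094, so that four clicks on is 0; end stops at -3.14 and 3.14. Leaving a stop takes about 0.3 to 0.45 N m (4 to 6 N at 80 mm); past half-way (0.26 to 0.33 from the stop) it snaps on by itself into the next stop, ahead of a slow finger, and stays.
- clay_disc: Flat round slab of brown clay, 90 x 84 x 11 mm, lying loose on the middle of the wheel's top; origin at the centre of its underside, 48 mm above the table.
- clay_ball: Flattened clay ball, 38 x 40 x 19 mm, lying loose on the table about 165 mm from the wheel's axis; a bystander. Origin under its centre.
- clay_cube: Small lump of clay, 21 x 23 x 21 mm, loose on the table about 165 mm from the wheel's axis; a bystander. Origin under its centre.
- needle: Needle tool with a wooden handle, 137 mm long, 10 mm thick, loose on the table about 165 mm from the wheel's axis; a bystander. Origin under its centre, long axis y.
- beaker: Clay beaker, 78 mm wide, 84 mm tall, loose to the right of the work; a bystander. Origin under its centre.
- tumbler: Short drinking glass, 75 mm wide, 77 mm tall, loose to the right of the work; a bystander. Origin under its centre.
- jar_teal: Glaze jar with a white lid, 62 mm wide, 73 mm tall, loose to the left of the work; a bystander. Origin under its centre.
There are look-alikes about, which are no part of the job. Leave any pink look-alike of the clay_disc alone. Of the things that look like the index_board, the smaller one is meant.

How it is judged:
By the outcome, as a careful person would: the job done as asked, in the order asked, and still so for the second after the job is handed in, with the robot touching nothing.
It also fails if it takes over 61 s, if anything falls off the work surface, if the arm or the gripper's body presses on something with over 40 N, if the wrist force passes 120 N, or if a joint passes its speed limit or range.

## Working session

There is one attempt and no reset: what is moved stays moved. The work goes in short steps, each a Python script; the robot and the scene stay as the last script left them, time stands still between calls to the robot, and variables do not carry over. Pictures are saved under pics/ and viewed, at most 10 in all, crops included, and the job is handed in when it is done.

```bash
mkdir -p pics; cat > h.py <<'E'
import numpy as np, cv2
from workcell import bot, fingers, viewer, hand_in, spotter
def cam(n):
    c=viewer.capture(n); c['R']=cv2.Rodrigues(np.array(c['rvec'],float))[0]; c['t']=np.array(c['tvec'],float).ravel(); return c
def c2w(c,p): return c['R'].T@(np.array(p,float)-c['t'])
def pix(c,p):
    q=c['camera_matrix']@(c['R']@np.array(p,float)+c['t']); return q[:2]/q[2]
def cloud(c):
    K=c['camera_matrix']; v,u=np.mgrid[:420,:560]; z=c['z_map']
    P=np.stack([(u-K[0,2])/K[0,0]*z,(v-K[1,2])/K[1,1]*z,z],-1)
    return (P-c['t'])@c['R']
E
python3 - <<'E'
from h import *
for n in ('scene','top'):
    c=cam(n); cv2.imwrite(f'pics/{n}0.png',c['img'])
    print(n,'campos',-c['R'].T@c['t'])
    for t in ('index_board','lever','lever_end','clay_disc','clay_ball','clay_cube','needle','beaker','tumbler','jar_teal'):
        for d in spotter.mark_of(n,t)[:3]:
            w=c2w(c,d['point']); print(n,t,round(d['confidence'],2),w.round(0),pix(c,w).round(0))
print(bot.observe())
E
```

```text
scene campos [ -14.89678163 -969.98903986  522.0290759 ]
scene index_board 0.92 [ 227. -324.    0.] [248. 309.]
scene index_board 0.65 [560. -21.  -3.] [309. 228.]
scene index_board 0.59 [555. -20.  46.] [308. 214.]
scene lever_end 0.8 [ 314. -445.   52.] [311. 310.]
scene lever_end 0.5 [458. -48.  38.] [285. 225.]
scene clay_disc 0.95 [ 498. -217.   -1.] [326. 259.]
scene clay_disc 0.78 [557. -23.  46.] [309. 214.]
scene clay_disc 0.69 [ 637. -224.    3.] [369. 248.]
scene clay_ball 0.63 [494. 132.   1.] [270. 213.]
scene clay_cube 0.4 [719.  38.   0.] [340. 212.]
scene needle 0.47 [619. 130.   0.] [302. 208.]
scene beaker 0.97 [ 459. -424.   -3.] [362. 306.]
scene tumbler 0.8 [ 630. -392.    1.] [409. 279.]
scene jar_teal 0.77 [612. 356.   2.] [273. 189.]
top campos [ 257.12510645  -13.81539762 1167.26270979]
top index_board 0.81 [552. -19.  -1.] [283. 193.]
top index_board 0.69 [ 225. -330.   -5.] [388. 305.]
top lever_end 0.67 [ 319. -448.   56.] [435. 272.]
top lever_end 0.51 [ 627. -391.   -1.] [404. 172.]
top lever_end 0.48 [453. -52.  38.] [294. 223.]
top clay_disc 0.92 [ 493
[... 565 characters left out ...]
1, 'joints': array([ 1.16689875e+00,  8.72132756e-02,  1.37065619e+00, -4.76514538e-05,
        1.68360387e+00, -1.03104792e-01]), 'dq': array([-8.25341902e-04, -1.03613664e-03, -1.69371993e-07,  6.74339355e-04,
        6.38659146e-04,  3.10007614e-04]), 'joint_torque': array([-1.87335550e-04, -3.40056896e+01, -3.02597415e+01,  7.17971893e-02,
        2.35959655e-02,  2.79491962e-05]), 'position': array([162.97062539, 525.31157089, 404.72086652]), 'orientation': array([3.14147884e+00, 5.93771597e-05, 2.84079450e+00]), 'ft_force': array([0.47948619, 0.77027177, 0.71569783]), 'wrist_torque': array([-0.02944826, -0.02589887,  0.04436978]), 'gripper_force': 0.0, 'grip_width': 1.0020831893563527}
```

View pics/scene0.png

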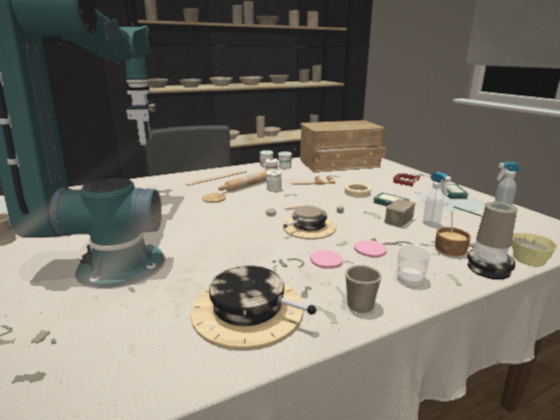

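View pics/top0.png

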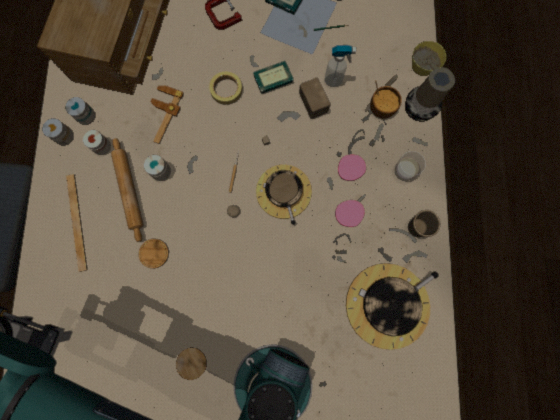

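The scene holds two boards with a wheel: a large one at scene (248,309) / top (388,305), and a small one at scene (309,228) / top (283,192). The smaller one is the one I want. The pink discs at top (350,213) and (352,167) are look-alikes, and the clay slab sits on the small wheel at top (283,188). The lever end is at scene (285,225) / top (294,223). Next I refine the axis and lever angle, with one close crop to check.

```bash
python3 - <<'E'
from h import *
for n in ('scene','top'):
    c=cam(n); P=cloud(c).reshape(-1,3)
    a0=np.array([555,-20.])
    d=np.hypot(*(P[:,:2]-a0).T)
    m=(d<110)&(P[:,2]>4)&(P[:,2]<14); b=P[m]
    bd=cv2.minEnclosingCircle(b[(np.hypot(*(b[:,:2]-a0).T)<95)][:,:2].astype(np.float32)); print(n,'board',bd,np.median(b[:,2]))
    w=P[(d<70)&(P[:,2]>43)&(P[:,2]<53)]; print('wheeltop',cv2.minEnclosingCircle(w[:,:2].astype(np.float32)),np.median(w[:,2]),len(w))
    l=P[(d>64)&(d<118)&(P[:,2]>26)&(P[:,2]<52)]; print('lever pts',len(l)); print(l[:40].round(0).tolist())
    for t in ('lever','lever_end','index_board','clay_disc'):
      for q in spotter.outline_of(n,t)[:3]:
        mk=q['mask'].ravel()&(P[:,2]>-20); pp=P[mk]
        print(t,round(q['confidence'],2),mk.sum(),np.median(pp,0).round(0))
    u,v=pix(c,[555,-20,40]).astype(int)
    cr=c['img'][v-50:v+50,u-65:u+65]; globals()[n]=cv2.resize(cr,None,fx=6,fy=5.9,interpolation=cv2.INTER_CUBIC) if 0 else cv2.resize(cr,(390,300),interpolation=cv2.INTER_CUBIC)
    print('crop org',u-65,v-50)
cv2.imwrite('pics/crop.png',np.hstack([scene,top]))
E
```

```text
scene board ((557.1947631835938, -25.057933807373047), 85.13125610351562) 8.166334508547676
wheeltop ((556.82080078125, -23.9747257232666), 56.069252014160156) 47.27115976026014 185
lever pts 36
[[492.0, -37.0, 41.0], [482.0, -44.0, 42.0], [486.0, -42.0, 41.0], [488.0, -45.0, 41.0], [492.0, -43.0, 40.0], [470.0, -47.0, 43.0], [473.0, -47.0, 42.0], [476.0, -48.0, 42.0], [479.0, -49.0, 42.0], [483.0, -48.0, 40.0], [488.0, -45.0, 38.0], [489.0, -49.0, 40.0], [455.0, -50.0, 44.0], [457.0, -53.0, 45.0], [461.0, -52.0, 43.0], [466.0, -48.0, 41.0], [470.0, -47.0, 40.0], [473.0, -48.0, 39.0], [475.0, -49.0, 39.0], [481.0, -46.0, 37.0], [486.0, -43.0, 35.0], [452.0, -49.0, 41.0], [454.0, -51.0, 41.0], [455.0, -56.0, 43.0], [459.0, -54.0, 41.0], [464.0, -52.0, 40.0], [466.0, -54.0, 40.0], [473.0, -48.0, 36.0], [451.0, -52.0, 39.0], [454.0, -51.0, 38.0], [455.0, -57.0, 40.0], [458.0, -56.0, 39.0], [462.0, -56.0, 38.0], [453.0, -54.0, 36.0], [454.0, -58.0, 38.0], [459.0, -56.0, 36.0]]
lever 0.77 242 [ 296. -426.   58.]
lever 0.74 1135 [ 618. -405.   53.]
lever 0.62 34 [489. -45.  40.]
lever_end 
[... 999 characters left out ...]
9.0, -44.0, 40.0], [469.0, -47.0, 43.0], [467.0, -44.0, 40.0], [466.0, -47.0, 41.0], [466.0, -50.0, 42.0], [463.0, -44.0, 41.0], [463.0, -47.0, 43.0], [463.0, -50.0, 42.0], [461.0, -44.0, 36.0], [460.0, -47.0, 43.0], [459.0, -50.0, 47.0], [461.0, -53.0, 40.0], [457.0, -44.0, 41.0], [457.0, -47.0, 44.0], [457.0, -50.0, 45.0], [457.0, -53.0, 43.0]]
lever 0.57 86 [476. -44.  41.]
lever 0.47 137 [ 296. -423.   59.]
lever_end 0.49 124 [ 299. -426.   59.]
lever_end 0.39 29 [493. -41.  41.]
index_board 0.78 5808 [ 225. -315.   27.]
index_board 0.56 1810 [543. -23.   9.]
clay_disc 0.83 638 [ 491. -221.   10.]
clay_disc 0.81 606 [ 633. -227.   10.]
clay_disc 0.77 658 [551. -20.  58.]
crop org 218 138
```

View pics/crop.png

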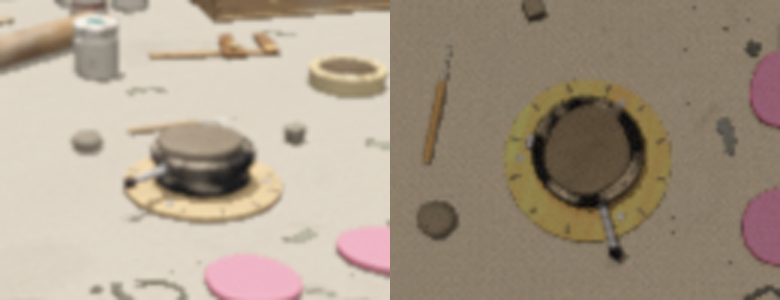

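The crop confirms the small wheel. Its slab is brown and the lever points to about 196° from the axis at (555.5,-21.5). I move in with closed fingers on the clockwise side.

```bash
cat >> h.py <<'E'
AX=np.array([555.5,-21.5]); RAD=82; PHI0=3.43
def pose(a,z,r=RAD):  # finger centre at world angle a, tool x radial
    return [AX[0]+r*np.cos(a),AX[1]+r*np.sin(a),z],[np.pi,0,a-np.pi]
def ftan(a):
    f=np.array(bot.observe()['ft_force']); return -f[0]*np.sin(a)+f[1]*np.cos(a)
E
python3 - <<'E'
from h import *
a=PHI0-0.45
for x in np.linspace(a,a+2.1,5):
    p,o=pose(x,226); j=bot.inverse_kinematics(p,o); print(None if j is None else np.round(j,2))
fingers.set_gripper(0.0,20)
bot.goto(*pose(a,330)); p,o=pose(a,226); bot.move_linear(p,80)
s=bot.observe(); print(s['time'],s['position'],s['orientation'],s['grip_width'],s['ft_force'])
c=cam('scene'); u,v=pix(c,[AX[0],AX[1],40]).astype(int)
S=cv2.resize(c['img'][v-50:v+50,u-65:u+65],(780,600),interpolation=cv2.INTER_CUBIC)
cv2.imwrite('pics/app.png',S)
E
```

```text
[-0.14  0.03  1.8  -0.    1.31  1.6 ]
[-0.22  0.04  1.78 -0.    1.32  0.98]
[-0.28  0.11  1.71 -0.    1.32  0.4 ]
[-0.29  0.2   1.61  0.    1.33 -0.13]
[-0.26  0.28  1.51  0.    1.35 -0.63]
6.6917 [474.87211335  -8.35121189 226.6696587 ] [-3.14156946e+00 -1.41628187e-03 -1.61582274e-01] 0.0006096325969700218 [0.73493152 0.5662259  0.3359647 ]
```

View pics/app.png

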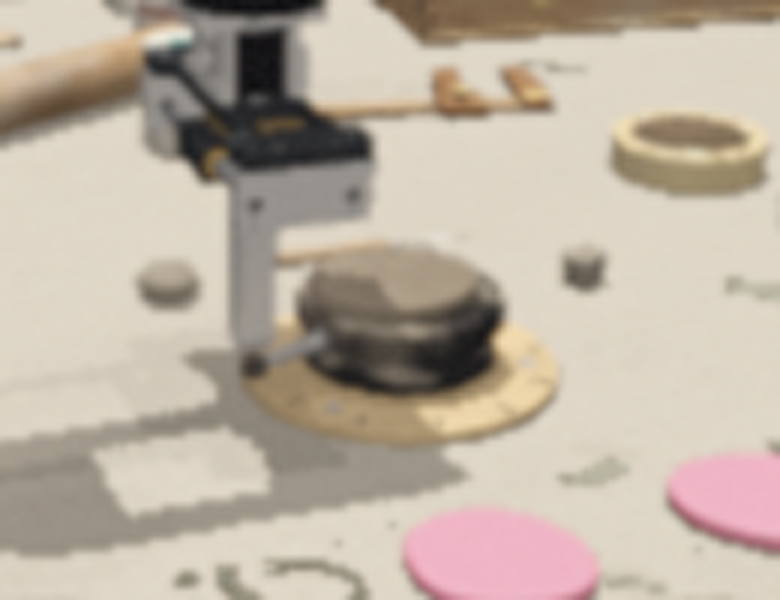

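The finger (250,330) stands behind the lever ball (252,365), clear of the wheel and slab. First click now, logging force.

```bash
cat >> h.py <<'E'
def push(a,amax,z=226,step=0.025,rate=25,log=True):
    """advance in small arcs until tangential reaction rises over 2.5 N and then vanishes; returns finger angle"""
    b=None; pk=0; L=[]
    while a<amax:
        a+=step; p,o=pose(a,z); bot.move_linear(p,rate,o)
        f=-ftan(a); b=f if b is None else b; L.append((round(a,3),round(f-b,1)))
        pk=max(pk,f-b)
        if pk>2.5 and f-b<1: break
    if log: print(L,bot.observe()['time'])
    return a
def lever_angle():
    for n in ('scene','top'):
        c=cam(n); P=cloud(c).reshape(-1,3); r=P[:,:2]-AX; d=np.hypot(*r.T)
        k=(d>62)&(d<112)&(P[:,2]>30)&(P[:,2]<46); l=r[k]
        an=np.arctan2(l[:,1],l[:,0])%(2*np.pi); print(n,len(l),'hist',{round(float(x),2):int((abs(an-x)<.1).sum()) for x in PHI0+np.arange(-1,6)*np.pi/6})
        im=c['img']; u,v=pix(c,[AX[0],AX[1],40]).astype(int); yield cv2.resize(im[v-50:v+50,u-65:u+65],(390,300),interpolation=cv2.INTER_CUBIC)
E
python3 - <<'E'
from h import *
a=push(PHI0-0.45,PHI0-0.2+0.42)
print(a); cv2.imwrite('pics/p1.png',np.hstack(list(lever_angle())))
E
```

```text
[(3.005, np.float64(0.0)), (3.03, np.float64(0.1)), (3.055, np.float64(0.8)), (3.08, np.float64(-0.1)), (3.105, np.float64(-0.2)), (3.13, np.float64(0.1)), (3.155, np.float64(-0.0)), (3.18, np.float64(0.4)), (3.205, np.float64(3.0)), (3.23, np.float64(3.3)), (3.255, np.float64(2.7)), (3.28, np.float64(2.3)), (3.305, np.float64(2.1)), (3.33, np.float64(1.6)), (3.355, np.float64(1.3)), (3.38, np.float64(0.3))] 10.7417
3.3799999999999986
scene 66 hist {2.91: 0, 3.43: 15, 3.95: 0, 4.48: 0, 5.0: 0, 5.52: 0, 6.05: 0}
top 11 hist {2.91: 0, 3.43: 0, 3.95: 0, 4.48: 0, 5.0: 0, 5.52: 0, 6.05: 0}
```

View pics/p1.png

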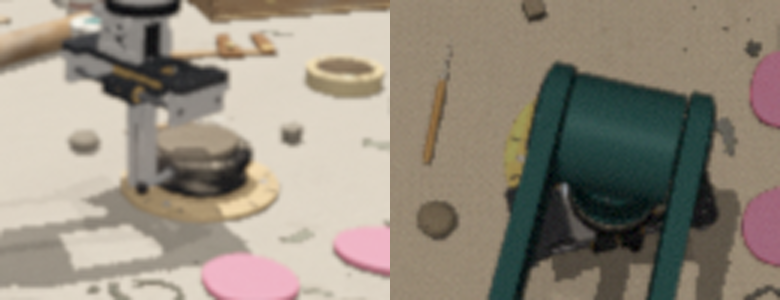

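The ball (141,187) is still next to the finger. The force simply fades towards half-way, so contact was at 3.19 and the snap has not come yet. I'll use contact + 0.37 as the limit: past 0.33, and well short of touching the snapped lever at +0.52.

```bash
cat >> h.py <<'E'
def arc(a,b,z=226,step=0.025,rate=25):
    L=[]
    for x in np.linspace(a,b,int(np.ceil((b-a)/step))+1)[1:]:
        p,o=pose(x,z); bot.move_linear(p,rate,o); L.append((round(float(x),3),round(float(-ftan(x)),1)))
    print(L,bot.observe()['time'])
E
python3 - <<'E'
from h import *
arc(3.38,3.56); bot.wait(0.3)
cv2.imwrite('pics/p2.png',np.hstack(list(lever_angle())))
E
```

```text
[(3.402, 1.3), (3.425, 0.3), (3.447, -0.1), (3.47, -0.4), (3.493, 0.7), (3.515, 0.6), (3.538, 1.3), (3.56, 0.5)] 12.8417
scene 70 hist {2.91: 0, 3.43: 8, 3.95: 31, 4.48: 0, 5.0: 0, 5.52: 0, 6.05: 0}
top 6 hist {2.91: 0, 3.43: 0, 3.95: 6, 4.48: 0, 5.0: 0, 5.52: 0, 6.05: 0}
```

View pics/p2.png

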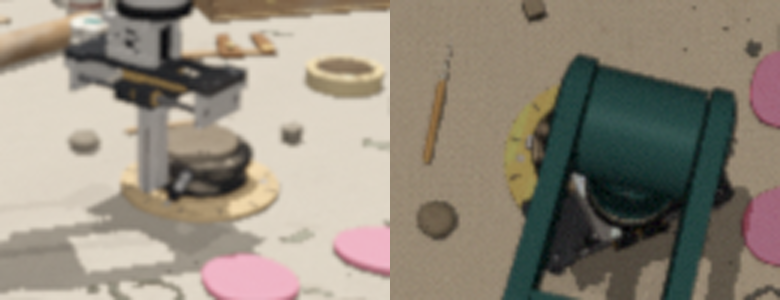

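One click done: the depth points sit at 3.95, and the lever shows at scene (180,185), ahead of the finger. Now clicks two and three, with a check after each.

```bash
python3 - <<'E'
from h import *
arc(3.56,4.085); bot.wait(0.2); list(lever_angle())
arc(4.085,4.61); bot.wait(0.2)
cv2.imwrite('pics/p3.png',np.hstack(list(lever_angle())))
E
```

```text
[(3.585, 0.0), (3.61, 0.3), (3.635, 0.5), (3.66, -0.1), (3.685, 0.4), (3.71, 0.1), (3.735, 1.2), (3.76, 3.5), (3.785, 2.6), (3.81, 1.6), (3.835, 0.8), (3.86, 0.4), (3.885, 0.4), (3.91, 0.1), (3.935, 0.2), (3.96, 0.7), (3.985, -0.9), (4.01, 0.4), (4.035, 0.3), (4.06, -0.0), (4.085, 0.3)] 18.4917
scene 70 hist {2.91: 0, 3.43: 0, 3.95: 8, 4.48: 35, 5.0: 0, 5.52: 0, 6.05: 0}
top 0 hist {2.91: 0, 3.43: 0, 3.95: 0, 4.48: 0, 5.0: 0, 5.52: 0, 6.05: 0}
[(4.109, 0.2), (4.133, -0.2), (4.157, 0.4), (4.18, 0.1), (4.204, -0.2), (4.228, -0.5), (4.252, 0.3), (4.276, 1.6), (4.3, 3.3), (4.324, 2.0), (4.348, 2.0), (4.371, 1.6), (4.395, 1.0), (4.419, 0.9), (4.443, 0.9), (4.467, 0.7), (4.491, 0.4), (4.515, 0.5), (4.538, -0.8), (4.562, 0.5), (4.586, 0.1), (4.61, 0.6)] 24.2917
scene 75 hist {2.91: 0, 3.43: 0, 3.95: 0, 4.48: 17, 5.0: 36, 5.52: 0, 6.05: 0}
top 0 hist {2.91: 0, 3.43: 0, 3.95: 0, 4.48: 0, 5.0: 0, 5.52: 0, 6.05: 0}
```

View pics/p3.png

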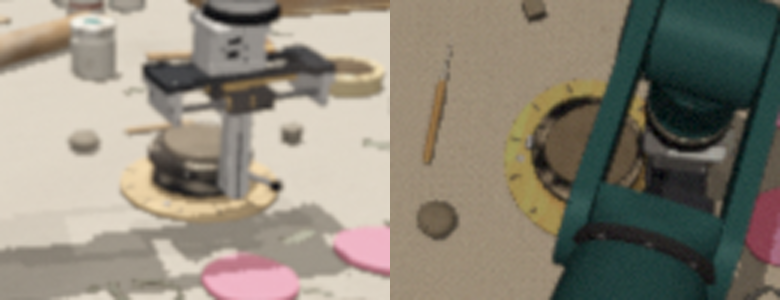

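Three clicks: the lever is at 5.0, and the ball at scene (277,185) is ahead of the finger. Fourth click to 5.145, then back off, lift and check.

```bash
python3 - <<'E'
from h import *
arc(4.61,5.145); bot.wait(0.3); list(lever_angle())
p,o=pose(5.05,226); bot.move_linear(p,40,o)
p,o=pose(5.05,330); bot.move_linear(p,100,o)
p,o=pose(2.98,400); p[0]-=100; p[1]+=250; bot.goto(p,o); bot.wait(.3)
cv2.imwrite('pics/p4.png',np.hstack(list(lever_angle())))
c=cam('top')
for n in('scene','top'):
  c=cam(n)
  for t in ('clay_disc','lever_end','clay_ball','clay_cube','needle'):
    for d in spotter.mark_of(n,t)[:3]: print(n,t,round(d['confidence'],2),c2w(c,d['point']).round(0))
print(bot.observe()['time'])
E
```

```text
[(4.634, -0.9), (4.659, 0.4), (4.683, 0.6), (4.707, -0.7), (4.732, -0.2), (4.756, -0.1), (4.78, -0.4), (4.805, 1.7), (4.829, 2.9), (4.853, 2.7), (4.877, 2.3), (4.902, 2.0), (4.926, 0.7), (4.95, 0.9), (4.975, 0.7), (4.999, 0.1), (5.023, -0.0), (5.048, 0.3), (5.072, -0.1), (5.096, -0.3), (5.121, 0.3), (5.145, -0.3)] 30.0917
scene 61 hist {2.91: 0, 3.43: 0, 3.95: 0, 4.48: 0, 5.0: 24, 5.52: 22, 6.05: 0}
top 6 hist {2.91: 0, 3.43: 0, 3.95: 0, 4.48: 0, 5.0: 0, 5.52: 6, 6.05: 0}
scene 44 hist {2.91: 0, 3.43: 0, 3.95: 0, 4.48: 0, 5.0: 0, 5.52: 44, 6.05: 0}
top 44 hist {2.91: 0, 3.43: 0, 3.95: 0, 4.48: 0, 5.0: 0, 5.52: 44, 6.05: 0}
scene clay_disc 0.96 [ 637. -230.   -0.]
scene clay_disc 0.78 [561. -25.  48.]
scene clay_disc 0.58 [ 497. -223.   -1.]
scene lever_end 0.74 [ 314. -445.   54.]
scene lever_end 0.62 [562. -24.  48.]
scene clay_ball 0.45 [494. 134.   0.]
scene clay_cube 0.56 [717.  38.  -0.]
scene clay_cube 0.19 [616. 360.   4.]
scene needle 0.51 [621. 132.   1.]
scene needle 0.44 [563. -21.  47.]
top clay_disc 0.93 [559. -20.  48.]
top clay_disc 0.57 [ 494. -222.   -0.]
top clay_disc 0.55 [ 632. -230.    2.]
top lever_end 0.55 [630. -97.  36.]
top clay_ball 0.62 [494. 133.   5.]
top clay_cube 0.44 [715.  39.  -2.]
top needle 0.39 [622. 132.  -3.]
35.4333
```

View pics/p4.png

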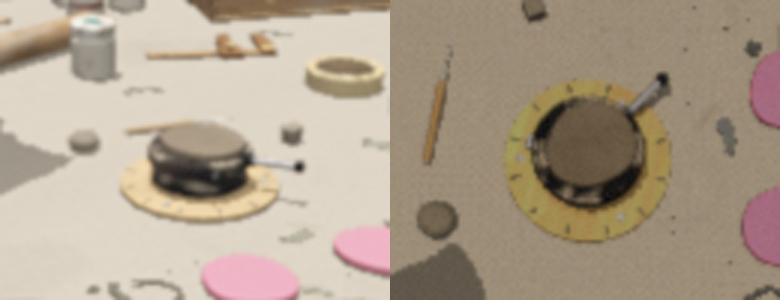

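The lever has come round by four clicks: its ball is at scene crop (299,166) and top crop (662,80), at 5.52 rad. The slab still lies on the wheel, the other things are in place, and the robot is clear at 35 s.

```bash
python3 -c "
from h import *
print(hand_in())"
```

```text
the job is handed in; nothing more can be done
None
```

The job is handed in: I pushed the lever anticlockwise by exactly four clicks, and the last pictures show it resting in the fourth stop with the slab still on the wheel and the robot clear.

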